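# Draw the drying tray out of its hood

## Task

The foam model in the hood with the orange lip is dry. With the fingertips, push the red pin box along the table out of that tray's way, then hook a fingertip behind the orange lip and draw the tray fully out to its stop without letting it run into the pin box. Do not lift the pin box, pinch the lip or touch the model, which must stay standing in its tray, and leave everything else, the blue hood's tray included, as it is.

Things in the scene. Friction and masses are not known exactly. Their poses are not given: they have to be found in the camera images.
- orange_dryer: Fixed, low model-drying hood on the table: 150 (x) x 160 (y) x 75 mm high, white sides, clear roof, orange strip along the roof's rear. Origin: centre of its underside. Its open front faces its own -x, to which its tray slides out. Yaw within 12 degrees; the orange and blue hoods may stand on either side.
- orange_tray (a joint): Travel of the orange hood's tray in m: 0 fully in, 0.110 at its stop, fully out; starts 0 to 0.012 out. Level, about 2 N friction plus drag of 6 N per m/s, no spring or latch; stays where it is left. Tray 120 mm wide, floor 18 mm above the table. At 0 it reaches from 132 mm in front of the hood's origin (lip's front face) to 70 mm behind it.
- orange_pocket (a point): Middle of the floor of the empty pocket behind the orange lip, 18 mm above the table; moves with the tray, axes as the hood's. The pocket is 45 mm long (sliding direction) and 120 mm wide, open above and at both sides, between the lip (28 mm high) and a 10 mm rim, just outside the hood's front: a fingertip goes down here to hook the lip. At travel 0 it lies 97.5 mm in front of the hood's origin
- orange_lip (a point): Upright orange lip at the tray's front: 120 mm wide, 12 mm thick, moves with the tray. This point: middle of its top edge, 46 mm above the table (28 mm above the tray's floor); axes as the hood's (x points back into the hood, z up). The rear face, the one to hook and pull, lies 3 mm to +x of it, the front face 9 mm to -x (the front half is 3 mm lower). Not to be gripped front to back.
- orange_floor (a point): Point on the orange hood's tray, on the floor's upper face, 18 mm above the table, above the hood's origin when the tray is at 0; moves with the tray, axes as the hood's. The part for the model has rims 10 mm high and reaches from 71 mm in front to 62 mm behind this point, 56 mm to either side
- foam_model: White foam model of a small building standing loose on the orange hood's tray, 80 x 70 x 40 mm, about 60 g, with low and high walls and a dark pad inside. Origin: centre of its underside. Rides along on the tray by friction.
- pin_box: Closed pin box, red all over with a black knob on its lid, 62 x 62 x 45 mm plus the 5 mm knob, about 150 g, standing loose on the table right in front of the orange lip, in the way of the tray, 185 to 200 mm in front of the hood's origin and up to 20 mm to either side, turned by up to 17 degrees from the hood. Origin: centre of its underside.
- blue_dryer: Fixed, low model-drying hood on the table: 150 (x) x 160 (y) x 75 mm high, white sides, clear roof, blue strip along the roof's rear. Origin: centre of its underside. Its open front faces its own -x, to which its tray slides out. Yaw within 12 degrees; the orange and blue hoods may stand on either side. Built as the orange one, blue lip; to be left alone.
- blue_tray (a joint): Travel of the blue hood's tray in m, like the orange one; starts 0 to 0.012 out; to be left alone.
- foam_steps: White foam stair block, 75 x 50 x 30 mm, loose on the blue hood's tray. Origin: centre of its underside. To be left alone.
- glue_bottle: White glue bottle with an orange cap, 42 mm diameter, 110 mm high, on the left. Origin: centre of its underside. To be left alone.
- beaker: Glass beaker, 68 mm diameter, 85 mm high, on the right. Origin: centre of its underside. To be left alone.
- tape_roll: Yellow roll of tape lying flat, 80 mm diameter, 20 mm high, near on the right. Origin: centre of its underside. To be left alone.
- pencil: Orange pencil, 175 mm long, 8 mm thick, lying on the near middle of the table. Origin: under its middle; x along it. To be left alone.
- foam_strip: White foam strip 200 x 14 x 14 mm lying on the near left. Origin: centre of its underside; x along it. To be left alone.
- specimen_jar: Amber jar with a green lid, 52 mm diameter, 60 mm high, on the right. Origin: centre of its underside. To be left alone.

How it is judged:
By the outcome, as a careful person would: the job done as asked, in the order asked, and still so for the second after the job is handed in, with the robot touching nothing.
It also fails if it takes over 53 s, if anything falls off the work surface, if the arm or the gripper's body presses on something with over 40 N, if the wrist force passes 120 N, or if a joint passes its speed limit or range.

## Robot

A 6-joint arm with a two-finger parallel gripper is mounted at the origin on the work surface. World frame = base frame: x ahead of the robot, y to its left, z up, the work surface at z = 0. Lengths are in m, angles in rad, forces in N, time in s.
With the tool pointing down it reaches from about 0.225 to 0.875 m from the base axis. Payload 3.4 kg.
Tool frame: the origin (TCP) lies between the finger pads; the fingertips stand 8 mm ahead of it and the grasp point (between the pads) lies 11 mm behind it; z points along the fingers, y is the line along which they close (so a half turn about z gives the same grasp; the last joint's range is limited). The gripper opens to 85 mm and grips with 20 to 120 N. Pads are 22 mm wide; open, the fingers measure 114 mm over their backs; the gripper's body (76 mm by 85 mm) begins 54 mm behind the grasp point. The pads swing forward as they close: fully open they stand 13 mm farther back than shut.
Start: joints at [-1.372, 0.276, 1.505, -0, 1.361, -0.121], TCP at [0.181, -0.546, 0.239] pointing down, gripper open.
Joint ranges: [-2.89, 2.89], [-0.75, 2.08], [0.22, 2.7], [-1.18, 4.32], [0.11, 2.71], [-2.7, 2.7]. Speed limits (rad/s): [2.57, 2.57, 3.14, 3.14, 3.14, 3.14].

## Interface

Orientations are given as a unit quaternion [w, x, y, z].
In Python, from rig import manip, optics, finder gives the robot as it stands.
- The arm moves only by the tool servo_tool, never from a script. Its argument "increments" is a list of rows, each a list of 7 numbers: the shift along the tool's x, y, z in cm, then the turn, a rotation vector about the tool's x, y, z in degrees, then the closure, from -1 (fully open) to 1 (shut). In form: [[x, y, z, rx, ry, rz, gripper], ...]. A call has exactly 5 rows; each row shifts and turns the commanded pose from where the row before left it, along the tool's axes as they then stand; what a row does not reach is not made up. A row lasts 1/10 s, in which the tool goes at most 50 mm and 8.59 degrees, less where a joint would pass 70% of its speed; a pose out of reach is approached as far as the arm can. A call is refused whole if a number of a shift passes 5 or a number of a turn 8.59, either way. A call with a gripper value outside its range is refused whole. The fingers move at their own pace and stop on an object; "squeeze" is the grip in N (left out, the last holds). Time passes only in rows, so rows that do not move let the fingers close, or fill a call up. It gives the time, the measured TCP pose, the force, the opening and the grip force at its end, in the units of the state.
- manip.get_state(): the state, without advancing time (a new reading comes with each control period).
- optics.get_image(name): name is "scene" or "top"; returns the picture (420x560x3 uint8, red, green, blue); there is no depth.
- optics.get_calibration(name): a dict with "fov_y" (degrees; the focal length in pixels is half the picture's height over the tangent of half this angle, whatever the lens; pixels are square), "cx", "cy" (the principal point, pixels), "dist_coeffs" ([k1, k2, p1, p2, k3] as OpenCV has them; the pictures are not rectified), "world_to_cam" (4x4, takes a point from world to camera coordinates). Camera axes: x right, y down, z forward; pixel columns grow to the right and rows downward; lengths in m; the calibration is good to about 2 mm. A picture is of the moment at which its call begins. get_calibration takes no time and is no camera call.
- manip.sign_off(): hands the job in; it is judged then, once.
Trained networks look in the newest picture that a camera, given by its name, has taken for a name from the list of things; names that differ only in an ending like _2 or _b are one class to them, and where a whole thing is asked for, a point or a joint stands for the part that bears it (a point fixed in the world has none). Each returns a list of dicts, best first, with "p" (0 to 1); they miss things now and then, are a little off and sometimes report something else, mostly with a low value. They report only what shows in the picture. A call takes as long as a camera call.
- finder.silhouettes(label, camera): "region" (420x560 bool, what is visible of it) and "box" ([centre column, centre row, width, height] in pixels, round what is visible of it).
- finder.tip_of(label, camera): "at" ([column, row] in pixels: a listed point, or the origin of a listed thing).
The state is a dict: "clock": time; "qpos": joint angles; "qd": joint speeds; "effort": joint torques, N m; "position": TCP position; "ee_rot": TCP orientation; "contact_force": force on the tool from outside, world axes, zero at the start; "moment": the same for the moment, N m; "width": finger opening in m; "gripper_force": force on a finger pad.
Only numpy, scipy, OpenCV 4.12 (cv2) and the standard library are available. Lean on these libraries where they do the work, as an engineer would, in place of code of your own. Each camera call takes 0.05 s, during which the arm holds its last target. There are 200 camera calls.

## Working session

There is one attempt and no reset: what is moved stays moved. The work goes in short steps, Python scripts to look and compute and a tool call to move; the robot and the scene stay as the last step left them, time stands still between calls to the robot, and variables do not carry over. Pictures are saved under pics/ and viewed, at most 10 in all, crops included, and the job is handed in when it is done.

Besides the shell and the picture viewer there is one more tool, called after ">>>" as a command line: name --pt "numbers of a row" for each row, then --argument value for the rest. servo_tool: Moves the arm, as the interface text tells. Its arguments: {"type":"object","properties":{"increments":{"type":"array","items":{"type":"array","items":{"type":"number"}}},"squeeze":{"type":"number"}},"required":["increments"]}

```bash
mkdir -p pics; cat > h.py <<'E'
import numpy as np, cv2
from rig import manip, optics, finder
def cal(n):
    c=optics.get_calibration(n); f=210/np.tan(np.radians(c["fov_y"])/2)
    return np.array([[f,0,c["cx"]],[0,f,c["cy"]],[0,0,1]]),np.array(c["dist_coeffs"],float),np.array(c["world_to_cam"])
def ray(n,uv,z):
    K,d,T=cal(n); p=cv2.undistortPoints(np.array(uv,float).reshape(-1,1,2),K,d).reshape(-1,2)
    R,t=T[:3,:3],T[:3,3]; o=-R.T@t; D=np.c_[p,np.ones(len(p))]@R
    return o+D*((z-o[2])/D[:,2])[:,None]
def proj(n,P):
    K,d,T=cal(n); r=cv2.Rodrigues(T[:3,:3])[0]
    return cv2.projectPoints(np.array(P,float).reshape(-1,1,3),r,T[:3,3],K,d)[0].reshape(-1,2)
def save(n,f): cv2.imwrite(f,cv2.cvtColor(optics.get_image(n),cv2.COLOR_RGB2BGR))
E
python3 - <<'E'
from h import *
a=optics.get_image("scene");b=optics.get_image("top")
cv2.imwrite("pics/a.png",a[...,::-1]);cv2.imwrite("pics/b.png",b[...,::-1])
for l,z in [("orange_dryer",0),("orange_lip",.046),("orange_pocket",.018),("orange_floor",.018),("pin_box",0),("blue_dryer",0),("blue_lip",.046),("foam_model",.018),("glue_bottle",0),("beaker",0),("tape_roll",0),("pencil",0),("foam_strip",0),("specimen_jar",0)]:
  for n in ("top","scene"):
    try: r=finder.tip_of(l,n)
    except Exception as e: print(l,e);continue
    for q in r[:1]: print(l,n,round(q["p"],2),np.round(q["at"],1),np.round(ray(n,q["at"],z)[0],4))
s=manip.get_state();print(s["clock"],s["position"],s["ee_rot"],s["width"])
E
```

```text
orange_dryer top 0.78 [343.3 148.4] [ 0.7571 -0.1651  0.    ]
orange_dryer scene 0.85 [262.1 281.4] [ 0.7465 -0.1629  0.    ]
orange_lip top 0.87 [342.  192.2] [ 0.6263 -0.156   0.046 ]
orange_lip scene 0.93 [239.9 247.8] [ 0.6348 -0.1609  0.046 ]
orange_pocket top 0.55 [339.6 190.7] [ 0.6371 -0.1532  0.018 ]
orange_pocket scene 0.91 [242.6 251.9] [ 0.6367 -0.1538  0.018 ]
pin_box top 0.62 [333.  220.6] [ 0.5619 -0.1381  0.    ]
pin_box scene 0.64 [236.  233.5] [ 0.5581 -0.1238  0.    ]
blue_dryer top 0.8 [232.4 146.7] [0.7552 0.1281 0.    ]
blue_dryer scene 0.97 [337.5 233.6] [0.7589 0.1312 0.    ]
blue_lip it knows: beaker, blue_dryer, foam_model, foam_steps, foam_strip, glue_bottle, orange_dryer, orange_floor, orange_lip, orange_pocket, pencil, pin_box, specimen_jar, tape_roll
blue_lip it knows: beaker, blue_dryer, foam_model, foam_steps, foam_strip, glue_bottle, orange_dryer, orange_floor, orange_lip, orange_pocket, pencil, pin_box, specimen_jar, tape_roll
glue_bottle top 0.65 [132.5 177.4] [0.6653 0.3841 0.    ]
glue_bottle scene 0.75 [372.2 179. ] [0.6645 0.3817 0.    ]
beaker top 0.78 [423.5 194.2] [ 0.6368 -0.3733  0.    ]
beaker scene 0.59 [183.4 292.4] [ 0.6323 -0.366   0.    ]
tape_roll top 0.94 [422.1 296.9] [ 0.3718 -0.3615  0.    ]
tape_roll scene 0.7 [139.7 230.5] [ 0.3582 -0.3587  0.    ]
pencil top 0.5 [288.8 270.5] [ 0.4309 -0.0263  0.    ]
pencil scene 0.68 [235.9 193.6] [ 0.4247 -0.0287  0.    ]
foam_strip top 0.77 [120.3 263.8] [0.4398 0.3985 0.    ]
foam_strip scene 0.65 [328.7 135.5] [0.4125 0.4065 0.    ]
specimen_jar top 0.7 [450.3 230.6] [ 0.5421 -0.4389  0.    ]
specimen_jar scene 0.61 [147.2 286.8] [ 0.5505 -0.4396  0.    ]
1.4 [ 0.18076574 -0.5458988   0.23933743] [6.26859763e-05 9.87244335e-01 1.59212497e-01 5.65348393e-06] 0.085457497060485
```

View pics/a.png

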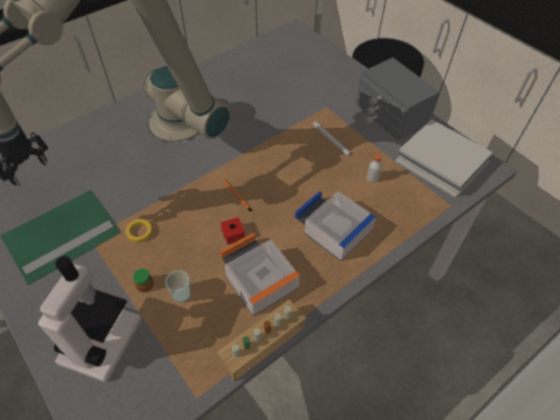

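View pics/b.png

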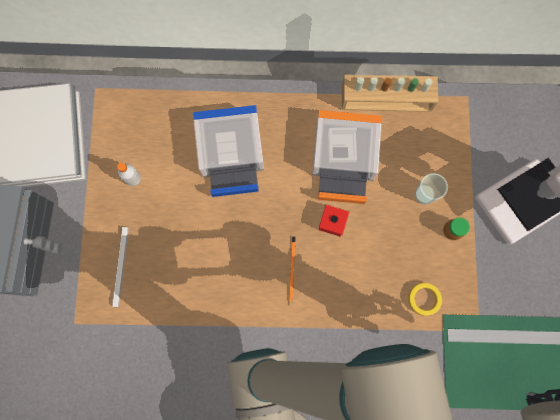

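The scene view shows the orange hood at about (262,275), with the red box at (233,230) in front of its lip. The top view shows the orange lip at about (343,198), the red box at (334,220), the pencil at (292,270), the beaker at (431,188) and the tape at (426,298). I'll push the box to the right (−y) and measure it more closely first.

```bash
python3 - <<'E'
from h import *
b=cv2.imread("pics/b.png"); hsv=cv2.cvtColor(b,cv2.COLOR_BGR2HSV).astype(int)
H,S,V=hsv[...,0],hsv[...,1],hsv[...,2]
red=((H<5)|(H>174))&(S>200)&(V>90)
org=(H>=6)&(H<=13)&(S>200)&(V>150)
def rect(m,win,z):
    k=np.zeros_like(m);k[win[1]:win[3],win[0]:win[2]]=1;m=m&k
    r=cv2.minAreaRect(np.argwhere(m)[:,::-1].astype(np.float32)); c=cv2.boxPoints(r)
    P=ray("top",np.vstack([c,[r[0]]]),z); print(m.sum(),np.round(c,1).tolist());print(np.round(P,4).tolist(),[round(float(np.linalg.norm(P[i]-P[i-1])),3) for i in range(4)])
    return P
rect(red,(305,195,365,250),.045)
rect(org,(310,185,375,207),.046)
rect(org,(310,105,390,128),.075)
c=cv2.resize(b[95:315,280:460],None,fx=3.3,fy=2.7,interpolation=2) if 0 else cv2.resize(b[100:250,290:470],None,fx=4,fy=4,interpolation=2)
cv2.imwrite("pics/c.png",c)
E
```

```text
217 [[318.5, 229.0], [325.79998779296875, 205.3000030517578], [347.29998779296875, 211.89999389648438], [340.0, 235.60000610351562]]
[[0.5311, -0.0975, 0.045], [0.592, -0.1155, 0.045], [0.5761, -0.1694, 0.045], [0.5155, -0.151, 0.045], [0.5535, -0.1334, 0.045]] [0.042, 0.063, 0.056, 0.063]
4 [[322.0, 197.0], [322.29998779296875, 195.6999969482422], [336.29998779296875, 198.6999969482422], [336.0, 200.0]]
[[0.6128, -0.1057, 0.046], [0.6162, -0.1063, 0.046], [0.6092, -0.1416, 0.046], [0.6058, -0.1409, 0.046], [0.611, -0.1236, 0.046]] [0.018, 0.003, 0.036, 0.003]
1 [[343.0, 119.0], [343.0, 119.0], [343.0, 119.0], [343.0, 119.0]]
[[0.8092, -0.1552, 0.075], [0.8092, -0.1552, 0.075], [0.8092, -0.1552, 0.075], [0.8092, -0.1552, 0.075], [0.8092, -0.1552, 0.075]] [0.0, 0.0, 0.0, 0.0]
```

View pics/c.png

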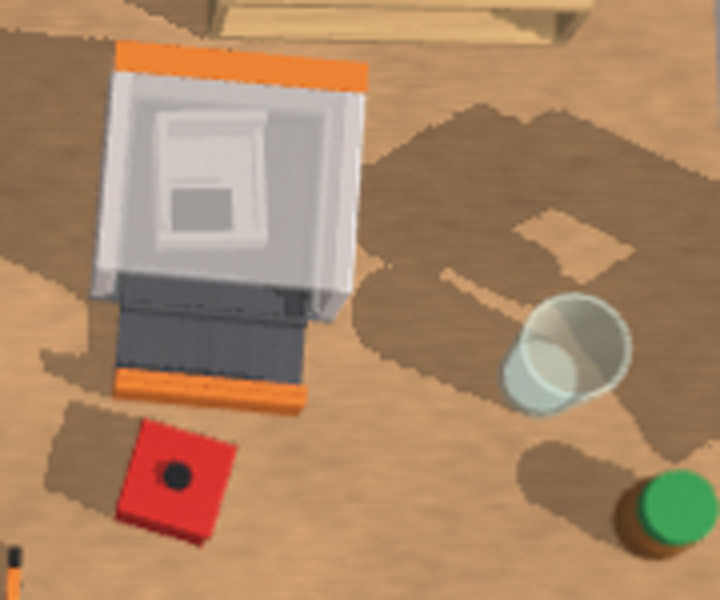

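The enlarged crop gives the lip's rear top edge as (117,369)–(308,387) and the box's lid corners as about (146,419), (237,446), (205,533) and (117,514). The model stands inside the hood.

```bash
python3 - <<'E'
from h import *
g=lambda L,z: ray("top",np.array(L)/4+[290,100],z)
ang=lambda d: np.degrees(np.arctan2(d[1],d[0]))
l=g([[117,369],[308,387]],.046); r=g([[117,42],[368,65]],.075); q=g([[146,419],[237,446],[205,533],[117,514]],.045)
print("lip",l.round(4).tolist(),np.linalg.norm(l[1]-l[0]),ang(l[0]-l[1])-90,l.mean(0))
print("roof",r.round(4).tolist(),np.linalg.norm(r[1]-r[0]),ang(r[0]-r[1])-90)
print("box",q.round(4).tolist(),[np.linalg.norm(q[i]-q[i-1]) for i in range(4)],ang(q[0]-q[1])-90,ang(q[0]-q[3]),q.mean(0))
k=finder.silhouettes("pencil","top")[0]["region"];i=np.argwhere(k)[:,::-1];print(ray("top",[i[i[:,1].argmin()]],0.008))
E
```

```text
lip [[0.6249, -0.0987, 0.046], [0.6158, -0.2188, 0.046]] 0.12045936836880818 -4.337211185385343 [ 0.62038942 -0.15873004  0.046     ]
roof [[0.8306, -0.095, 0.075], [0.8186, -0.2537, 0.075]] 0.1591350793834539 -4.335997062049174
box [[0.5933, -0.1171, 0.045], [0.5772, -0.1742, 0.045], [0.5216, -0.154, 0.045], [0.5324, -0.0993, 0.045]] [np.float64(0.06346547289239851), np.float64(0.05924206652549774), np.float64(0.059165076823545416), np.float64(0.055782485214674)] -15.77708949985201 -16.317357402397274 [ 0.55612615 -0.13616018  0.045     ]
[[ 0.5156512  -0.03537556  0.008     ]]
```

>>> servo_tool --pt "3.48 -2.17 0 0 0 0 0.4" --pt "3.48 -2.17 0 0 0 0 0.4" --pt "3.48 -2.17 0 0 0 0 0.4" --pt "3.48 -2.17 0 0 0 0 0.4" --pt "3.48 -2.17 0 0 0 0 0.4"

```text
clock: 1.95
position: [0.3127, -0.3869, 0.2395]
ee_rot: [0.0, 0.987, 0.159, 0.0]
contact_force: [0.8, 0.3, 0.2]
width: 0.0257
gripper_force: 0.0
```

>>> servo_tool --pt "3.48 -2.17 0 0 0 0 0.4" --pt "3.48 -2.17 0 0 0 0 0.4" --pt "3.48 -2.17 0 0 0 0 0.4" --pt "3.48 -2.17 0 0 0 0 0.4" --pt "3.48 -2.17 0 0 0 0 0.4"

```text
clock: 2.45
position: [0.4438, -0.2291, 0.2395]
ee_rot: [0.0, 0.987, 0.159, 0.0]
contact_force: [1.0, -0.3, -0.4]
width: 0.0261
gripper_force: 0.0
```

>>> servo_tool --pt "3.48 -2.17 0 0 0 0 0.4" --pt "3.48 -2.17 0 0 0 0 0.4" --pt "3.48 -2.17 0 0 0 0 0.4" --pt "3.48 -2.17 0 0 0 0 0.4" --pt "3.48 -2.17 0 0 0 0 0.4"

```text
clock: 2.95
position: [0.5749, -0.0713, 0.2394]
ee_rot: [0.0, 0.987, 0.159, 0.0]
contact_force: [0.2, -1.3, -0.3]
width: 0.0254
gripper_force: 0.0
```

>>> servo_tool --pt "0 0 0 0 0 -8 0.4" --pt "0 0 0 0 0 -8 0.4" --pt "0 0 0 0 0 -8 0.4" --pt "0 0 0 0 0 -8 0.4" --pt "0 0 0 0 0 -8 0.4"

```text
clock: 3.45
position: [0.574, -0.0727, 0.2393]
ee_rot: [0.0, 0.872, 0.49, -0.0]
contact_force: [-0.5, 1.0, 0.2]
width: 0.026
gripper_force: 0.0
```

>>> servo_tool --pt "0 0 2 0 0 -8 0.4" --pt "0 0 3 0 0 -7.7 0.4" --pt "0 0 3 0 0 0 0.4" --pt "0 0 2 0 0 0 0.4" --pt "0 0 0 0 0 0 0.4"

```text
clock: 3.95
position: [0.5717, -0.0722, 0.1363]
ee_rot: [-0.003, 0.799, 0.602, -0.002]
contact_force: [-0.3, -0.9, -0.5]
width: 0.0258
gripper_force: 0.0
```

>>> servo_tool --pt "0 0 3 0 0 0 0.4" --pt "0 0 3 0 0 0 0.4" --pt "0 0 2 0 0 0 0.4" --pt "0 0 0 0 0 0 0.4" --pt "0 0 0 0 0 0 0.4"

```text
clock: 4.45
position: [0.575, -0.0731, 0.0605]
ee_rot: [0.001, 0.799, 0.602, 0.001]
contact_force: [-0.4, -0.2, -0.1]
width: 0.0255
gripper_force: 0.0
```

```bash
python3 - <<'E'
from h import *
a=optics.get_image("scene")[...,::-1][170:300,160:320];b=optics.get_image("top")[...,::-1][130:270,270:430]
cv2.imwrite("pics/d.png",np.hstack([cv2.resize(a,(400,325),interpolation=2),cv2.resize(b,(400,325),interpolation=2)]))
print(manip.get_state()["position"])
E
```

```text
[ 0.57557821 -0.07315489  0.0612467 ]
```

View pics/d.png

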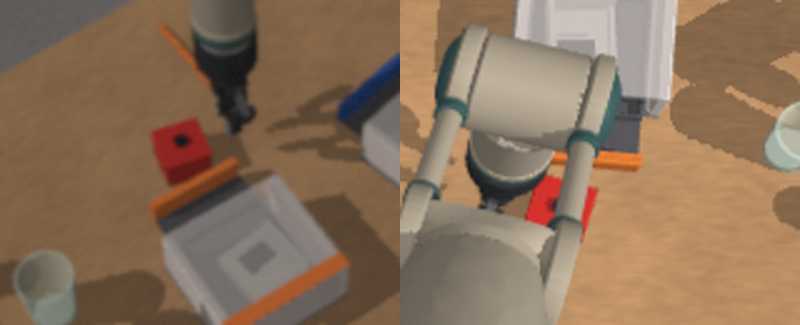

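Left panel: the fingers are at about (235,115), just left of the box at (183,150), with the way clear. Now I'll go down and push.

>>> servo_tool --pt "0 0 1.5 0 0 0 0.4" --pt "0 0 1.3 0 0 0 0.4" --pt "0 0 0.5 0 0 0 0.4" --pt "-1 0 0 0 0 0 0.4" --pt "-0.7 0 0 0 0 0 0.4"

```text
clock: 5.05
position: [0.5694, -0.09, 0.0266]
ee_rot: [0.0, 0.798, 0.602, -0.0]
contact_force: [-0.2, 0.3, 0.4]
width: 0.026
gripper_force: 0.0
```

>>> servo_tool --pt "-0.5 0 0 0 0 0 0.4" --pt "-0.5 0 0 0 0 0 0.4" --pt "-0.8 0 0 0 0 0 0.4" --pt "-1 0 0 0 0 0 0.4" --pt "-1 0 0 0 0 0 0.4"

```text
clock: 5.55
position: [0.5588, -0.1264, 0.0266]
ee_rot: [0.0, 0.798, 0.602, 0.0]
contact_force: [-0.4, 1.8, 1.3]
width: 0.0258
gripper_force: 1.0
```

>>> servo_tool --pt "-1 0 0 0 0 0 0.4" --pt "-1 0 0 0 0 0 0.4" --pt "-1 0 0 0 0 0 0.4" --pt "-1 0 0 0 0 0 0.4" --pt "-1 0 0 0 0 0 0.4"

```text
clock: 6.05
position: [0.5448, -0.1746, 0.0263]
ee_rot: [-0.0, 0.799, 0.602, -0.0]
contact_force: [0.7, 1.9, 1.0]
width: 0.0255
gripper_force: 1.1
```

```bash
python3 - <<'E'
from h import *
a=optics.get_image("scene")[...,::-1][170:300,120:320];b=optics.get_image("top")[...,::-1][130:270,290:490]
cv2.imwrite("pics/e.png",np.hstack([cv2.resize(a,(400,260),interpolation=2),cv2.resize(b,(400,260),interpolation=2)]))
for n in("top","scene"):
  for q in finder.tip_of("pin_box",n)[:1]: print(q["p"],ray(n,q["at"],0))
E
```

```text
0.65 [[ 0.64851683 -0.15993928  0.        ]]
0.91 [[ 0.5312702  -0.20955095  0.        ]]
```

View pics/e.png

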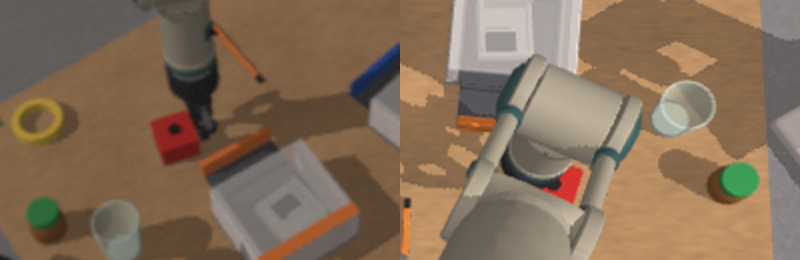

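The box (left panel, about (175,138)) slides squarely ahead of the fingers, and the way ahead is free. About 75 mm remain.

>>> servo_tool --pt "-1 0 0 0 0 0 0.4" --pt "-1.2 0 0 0 0 0 0.4" --pt "-1.2 0 0 0 0 0 0.4" --pt "-1.2 0 0 0 0 0 0.4" --pt "-1.0 0 0 0 0 0 0.4"

```text
clock: 6.75
position: [0.5293, -0.2289, 0.0263]
ee_rot: [0.0, 0.799, 0.602, -0.0]
contact_force: [0.6, 1.0, -0.4]
width: 0.0255
gripper_force: 0.5
```

>>> servo_tool --pt "-0.8 0 0 0 0 0 0.4" --pt "-0.6 0 0 0 0 0 0.4" --pt "-0.4 0 0 0 0 0 0.4" --pt "-0.2 0 0 0 0 0 0.4" --pt "0 0 0 0 0 0 0.4"

```text
clock: 7.25
position: [0.5241, -0.247, 0.0263]
ee_rot: [0.0, 0.799, 0.602, -0.0]
contact_force: [0.7, 0.5, -0.4]
width: 0.0255
gripper_force: 0.0
```

>>> servo_tool --pt "2 0 0 0 0 0 0.4" --pt "1 0 -2 0 0 0 0.4" --pt "0 0 -4 0 0 0 1" --pt "0 0 -4 0 0 0 1" --pt "0 0 0 0 0 0 1"

```text
clock: 7.75
position: [0.5362, -0.2196, 0.1322]
ee_rot: [0.006, 0.798, 0.602, 0.002]
contact_force: [1.0, -0.6, -0.2]
width: -0.0004
gripper_force: 0.0
```

```bash
python3 - <<'E'
from h import *
for n in("scene",):
  optics.get_image(n)
  for q in finder.tip_of("pin_box",n)[:1]: print(q["p"],ray(n,q["at"],0))
  for q in finder.tip_of("orange_lip",n)[:1]: print(q["p"],ray(n,q["at"],0.046))
s=manip.get_state();p=s["position"];print(p,s["width"])
# tool yaw 74 -> target above pocket
a=np.radians(74.0-0);tx=np.array([np.cos(a),np.sin(a)]);ty=np.array([np.sin(a),-np.cos(a)])
lip=np.array([.6204,-.1587]);u=np.array([.9971,-.0757])
t=lip+u*.0225;d=t-p[:2];print(t,"move tool x,y",d@tx,d@ty)
E
```

```text
0.63 [[ 0.51426078 -0.27611009  0.        ]]
0.66 [[ 0.62523412 -0.1581045   0.046     ]]
[ 0.53197163 -0.21754945  0.12603618] -0.0001536963435862104
[ 0.64283475 -0.16040325] move tool x,y 0.0854904688978245 0.09081684778471964
```

>>> servo_tool --pt "2.85 3.03 0 0 0 0 1" --pt "2.85 3.03 0 0 0 0 1" --pt "2.85 3.03 0 0 0 0 1" --pt "0 0 0 0 0 8 1" --pt "0 0 0 0 0 8 1"

```text
clock: 8.4
position: [0.6432, -0.1594, 0.1233]
ee_rot: [-0.002, 0.875, 0.483, -0.002]
contact_force: [-0.9, 0.7, -0.9]
width: 0.0006
gripper_force: 0.0
```

>>> servo_tool --pt "0 0 0 0 0 8 1" --pt "0 0 0 0 0 8 1" --pt "0 0 0 0 0 8 1" --pt "0 0 0 0 0 8 1" --pt "0 0 0 0 0 8 1"

```text
clock: 8.9
position: [0.642, -0.1604, 0.1237]
ee_rot: [-0.001, 0.988, 0.154, -0.002]
contact_force: [-0.3, -0.5, 0.6]
width: -0.0002
gripper_force: 0.0
```

>>> servo_tool --pt "0 0 0 0 0 8 1" --pt "0 0 0 0 0 8 1" --pt "0 0 0 0 0 6.3 1" --pt "0 0 1.5 0 0 0 1" --pt "0 0 1.5 0 0 0 1"

```text
clock: 9.4
position: [0.6424, -0.1605, 0.0941]
ee_rot: [-0.0, 0.999, -0.037, -0.001]
contact_force: [0.0, 1.1, -0.1]
width: 0.0005
gripper_force: 0.0
```

>>> servo_tool --pt "0 0 1.5 0 0 0 1" --pt "0 0 1 0 0 0 1" --pt "0 0 0 0 0 0 1" --pt "0 0 0 0 0 0 1" --pt "0 0 0 0 0 0 1"

```text
clock: 9.9
position: [0.6438, -0.161, 0.0718]
ee_rot: [0.0, 0.999, -0.037, 0.001]
contact_force: [0.2, 0.4, 0.7]
width: -0.0003
gripper_force: 0.0
```

```bash
python3 - <<'E'
from h import *
a=optics.get_image("scene")[...,::-1][190:300,160:320];b=optics.get_image("top")[...,::-1][130:240,290:450]
cv2.imwrite("pics/f.png",np.hstack([cv2.resize(a,(400,275),interpolation=2),cv2.resize(b,(400,275),interpolation=2)]))
p=manip.get_state()["position"];print(p)
q=p+[0,0,-.008]; print((proj("scene",[q])-[160,190])*2.5)
E
```

```text
[ 0.64388441 -0.1609893   0.0721668 ]
[[203.37210344 141.34722807]]
```

View pics/f.png

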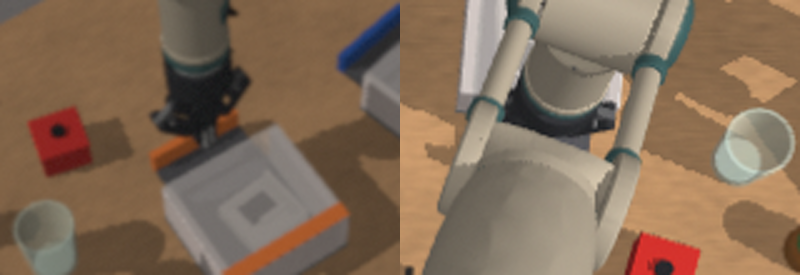

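The fingertip is at about (208,140) in the left panel, over the dark pocket behind the lip, and the box is well clear at (60,140). I'll go down into the pocket.

>>> servo_tool --pt "0 0 1 0 0 0 1" --pt "0 0 1 0 0 0 1" --pt "0 0 0.8 0 0 0 1" --pt "0 0 0.4 0 0 0 1" --pt "0 0 0 0 0 0 1"

```text
clock: 10.5
position: [0.6426, -0.1606, 0.038]
ee_rot: [-0.0, 0.999, -0.037, -0.001]
contact_force: [1.0, -0.5, -0.5]
width: 0.0003
gripper_force: 0.0
```

>>> servo_tool --pt "0 0 0.5 0 0 0 1" --pt "0 0 0 0 0 0 1" --pt "-0.4 0 0 0 0 0 1" --pt "-0.4 0 0 0 0 0 1" --pt "-0.2 0 0 0 0 0 1"

```text
clock: 11.0
position: [0.6328, -0.16, 0.0345]
ee_rot: [0.0, 0.999, -0.037, -0.0]
contact_force: [0.2, 0.1, 0.1]
width: 0.0002
gripper_force: 0.0
```

>>> servo_tool --pt "-0.2 0 0 0 0 0 1" --pt "-0.2 0 0 0 0 0 1" --pt "-0.3 0 0 0 0 0 1" --pt "-0.4 0 0 0 0 0 1" --pt "-0.5 0 0 0 0 0 1"

```text
clock: 11.5
position: [0.6177, -0.1589, 0.0346]
ee_rot: [0.0, 0.999, -0.037, 0.001]
contact_force: [2.4, 1.3, 0.8]
width: -0.0002
gripper_force: 1.2
```

>>> servo_tool --pt "-0.6 0 0 0 0 0 1" --pt "-0.6 0 0 0 0 0 1" --pt "-0.6 0 0 0 0 0 1" --pt "-0.6 0 0 0 0 0 1" --pt "-0.6 0 0 0 0 0 1"

```text
clock: 12.0
position: [0.5871, -0.1566, 0.0345]
ee_rot: [0.0, 0.999, -0.037, 0.0]
contact_force: [3.1, 0.9, 1.8]
width: 0.0
gripper_force: 1.2
```

>>> servo_tool --pt "-0.6 0 0 0 0 0 1" --pt "-0.6 0 0 0 0 0 1" --pt "-0.6 0 0 0 0 0 1" --pt "-0.6 0 0 0 0 0 1" --pt "-0.6 0 0 0 0 0 1"

```text
clock: 12.5
position: [0.5571, -0.1544, 0.0343]
ee_rot: [0.0, 0.999, -0.037, 0.0]
contact_force: [2.7, -0.3, 1.6]
width: 0.0003
gripper_force: 1.2
```

>>> servo_tool --pt "-0.4 0 0 0 0 0 1" --pt "-0.4 0 0 0 0 0 1" --pt "-0.4 0 0 0 0 0 1" --pt "-0.3 0 0 0 0 0 1" --pt "-0.3 0 0 0 0 0 1"

```text
clock: 13.0
position: [0.5394, -0.1531, 0.0343]
ee_rot: [0.0, 0.999, -0.037, 0.0]
contact_force: [1.0, -0.4, 1.1]
width: 0.0
gripper_force: 1.1
```

>>> servo_tool --pt "-0.2 0 0 0 0 0 1" --pt "-0.2 0 0 0 0 0 1" --pt "-0.2 0 0 0 0 0 1" --pt "-0.1 0 0 0 0 0 1" --pt "-0.1 0 0 0 0 0 1"

```text
clock: 13.5
position: [0.5328, -0.1526, 0.0344]
ee_rot: [0.0, 0.999, -0.038, 0.001]
contact_force: [5.6, 1.4, -2.8]
width: 0.0001
gripper_force: 3.1
```

>>> servo_tool --pt "-0.1 0 0 0 0 0 1" --pt "-0.1 0 0 0 0 0 1" --pt "-0.1 0 0 0 0 0 1" --pt "0 0 0 0 0 0 1" --pt "0 0 0 0 0 0 1"

```text
clock: 14.0
position: [0.5328, -0.1526, 0.0345]
ee_rot: [0.0, 0.999, -0.038, 0.004]
contact_force: [9.9, 1.4, -6.2]
width: -0.0001
gripper_force: 5.1
```

The force rises with no further motion, so the tray is at its stop. I'll unload, lift out and retreat.

>>> servo_tool --pt "0.4 0 0 0 0 0 1" --pt "0.5 0 0 0 0 0 1" --pt "0.4 0 0 0 0 0 1" --pt "0 0 0 0 0 0 1" --pt "0 0 0 0 0 0 1"

```text
clock: 14.5
position: [0.541, -0.153, 0.0341]
ee_rot: [-0.0, 0.999, -0.037, -0.001]
contact_force: [0.0, -0.3, -1.2]
width: 0.0001
gripper_force: 0.0
```

>>> servo_tool --pt "0 0 -1 0 0 0 1" --pt "0 0 -2 0 0 0 1" --pt "0 0 -4 0 0 0 1" --pt "0 0 -4 0 0 0 1" --pt "0 0 -4 0 0 0 1"

```text
clock: 15.0
position: [0.541, -0.153, 0.1865]
ee_rot: [0.0, 0.999, -0.037, -0.0]
contact_force: [0.7, -0.4, 0.1]
width: -0.0001
gripper_force: 0.0
```

>>> servo_tool --pt "-3 4 -1 0 0 0 1" --pt "-3 4 0 0 0 0 1" --pt "-3 4 0 0 0 0 1" --pt "-3 4 0 0 0 0 1" --pt "-3 4 0 0 0 0 1"

```text
clock: 15.5
position: [0.3761, -0.3416, 0.1951]
ee_rot: [0.0, 0.999, -0.037, 0.0]
contact_force: [0.8, 0.1, 0.6]
width: -0.0001
gripper_force: 0.0
```

>>> servo_tool --pt "-3 3 0 0 0 0 1" --pt "-3 3 0 0 0 0 1" --pt "0 3 0 0 0 0 1" --pt "0 0 0 0 0 0 1" --pt "0 0 0 0 0 0 1"

```text
clock: 16.0
position: [0.3107, -0.426, 0.1945]
ee_rot: [-0.0, 0.999, -0.038, 0.0]
contact_force: [-0.0, -0.2, 0.0]
width: 0.0005
gripper_force: 0.0
```

```bash
python3 - <<'E'
from h import *
a=optics.get_image("scene")[...,::-1];b=optics.get_image("top")[...,::-1]
cv2.imwrite("pics/g.png",np.hstack([cv2.resize(a[130:330,100:400],(400,267)),cv2.resize(b[100:310,270:470],(400,420))[:267]]) if 0 else np.hstack([cv2.resize(a[120:330,110:390],(400,300)),cv2.resize(b[100:310,190:470],(400,300))]))
for n in("scene","top"):
  for l,z in(("orange_lip",.046),("pin_box",0),("orange_dryer",0)):
    for q in finder.tip_of(l,n)[:1]: print(n,l,round(q["p"],2),ray(n,q["at"],z)[0].round(4))
E
```

```text
scene orange_lip 0.9 [ 0.5288 -0.151   0.046 ]
scene pin_box 0.72 [ 0.5048 -0.2822  0.    ]
scene orange_dryer 0.71 [ 0.755  -0.1634  0.    ]
top orange_lip 0.69 [ 0.5222 -0.1483  0.046 ]
top pin_box 0.74 [ 0.5134 -0.2856  0.    ]
top orange_dryer 0.89 [ 0.7572 -0.159   0.    ]
```

View pics/g.png

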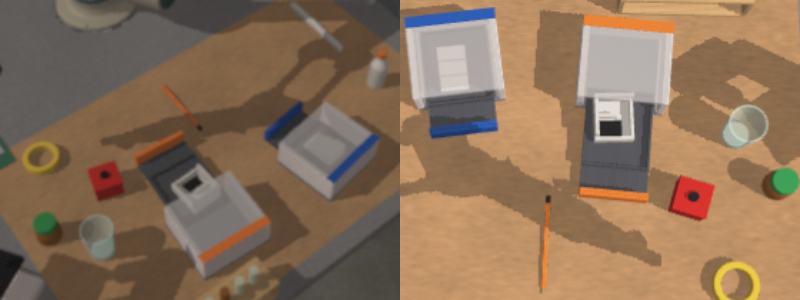

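The tray is fully out, with its lip at (614,195) in the right panel. The model stands upright in it at (613,118), the box is clear at (692,197), and everything else is where it was.

```bash
python3 -c "
from rig import manip; print(manip.sign_off())"
```

```text
the job is handed in; nothing more can be done
None
```

The job is handed in: I pushed the red pin box clear to the right, then drew the orange tray out until it met its stop, with the model still standing in it and nothing else visibly moved.

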